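# Four clicks up on the locking force dial of a lift door drive

## Robot

A 6-joint arm with a two-finger parallel gripper is mounted at the origin on the work surface. World frame = base frame: x ahead of the robot, y to its left, z up, the work surface at z = 0. Lengths are in m, angles in rad, forces in N, time in s.
With the tool pointing down it reaches from about 0.225 to 0.875 m from the base axis. Payload 3.4 kg.
Tool frame: the origin (TCP) lies at the very end of the fingers, on their centre line; the grasp point (between the pads) lies 19 mm behind it; z points along the fingers, x is the direction in which the jaws open and shut, and the axes are right-handed (so a half turn about z gives the same grasp; the last joint's range is limited). The gripper opens to 85 mm and grips with 20 to 120 N. Pads are 22 mm wide; open, the fingers measure 114 mm over their backs; the gripper's body (76 mm by 85 mm) begins 54 mm behind the grasp point. The pads swing forward as they close: fully open they stand 13 mm farther back than shut.
Start: joints at [1.015, 0.276, 1.505, -0, 1.361, -0.121], TCP at [0.242, 0.522, 0.231] pointing down, gripper open.
Joint ranges: [-2.89, 2.89], [-0.75, 2.08], [0.22, 2.7], [-1.18, 4.32], [0.11, 2.71], [-2.7, 2.7]. Speed limits (rad/s): [2.57, 2.57, 3.14, 3.14, 3.14, 3.14].

## Interface

Orientations are given as a unit quaternion [w, x, y, z].
In Python, from rig import manip gives the robot as it stands.
- The arm moves only by the tool carry_out, never from a script. Its argument "series" is a list of rows, each a list of 2 entries, a list of its own where there are three numbers: the shift along the tool's x, y, z in mm, then the turn about the tool's z in degrees. A call has 1 to 10 rows; each row shifts and turns the pose as measured when the row begins, along the tool's axes as they then stand; what a row does not reach is not made up. A row lasts 1/12 s, in which the tool goes at most 41.7 mm and 7.16 degrees, less where a joint would pass 70% of its speed; a pose out of reach is approached as far as the arm can. A call is refused whole if a number of a shift passes 41.7 or a number of a turn 7.16, either way. A call with a gripper value outside its range is refused whole. "fingers" is the finger opening in mm, from 0 to 85.4, set as the call begins (left out, the last holds). The fingers move at their own pace and stop on an object; "squeeze" is the grip in N (left out, the last holds). Time passes only in rows, so rows that do not move let the fingers close. It gives the time, the measured TCP pose, the force and the opening at its end, in the units of the state.
- manip.get_state(): the state, without advancing time (a new reading comes with each control period).
- manip.get_image(name): name is "scene" or "top"; returns a dict with "frame" (480x640x3 uint8, blue, green, red), "K" (3x3 intrinsics, pixels), "rvec" (rotation vector, rad) and "tvec" (3), from world to camera coordinates, as OpenCV has them. Camera axes: x right, y down, z forward; pixel columns grow to the right and rows downward; lengths in m; the calibration is good to about 2 mm. A picture is of the moment at which its call begins. There is no depth.
- manip.sign_off(): hands the job in, once; it reports no verdict.
The state is a dict: "clock": time; "qpos": joint angles; "qd": joint speeds; "effort": joint torques, N m; "position": TCP position; "ee_rot": TCP orientation; "contact_force": force on the tool from outside, world axes, zero at the start; "moment": the same for the moment, N m; "width": finger opening in m.
Only numpy, scipy, OpenCV 4.12 (cv2) and the standard library are available. Lean on these libraries where they do the work, as an engineer would, in place of code of your own. Each camera call takes 0.05 s, during which the arm holds its last target. There are 200 camera calls.

## Task

The lift doors reopen on every draught: on the door-drive control box, turn the larger, tall dial exactly four clicks clockwise (seen from above) from where it stands. It is a locking dial: push its cap gently straight down until you feel it bottom on its end pad and come free, keep it in with a steady, moderate push while you turn, then let it spring back up so that it locks on the fourth click, and take your hand off. Never force it against its lock or bear hard on its end pad, do not turn the small trim dial, and do not shove the things lying around.

Things in the scene. Friction and masses are not known exactly. Their poses are not given: they have to be found in the camera images.
- control_box: Grey steel box, aluminium top plate, 260 mm along its y, 170 mm along its x, 90 mm high, screwed to the deck. Origin: centre of its underside; z up; -x is its near long side. Two flexible conduits leave its +x side. The tall dial stands at x -12, y +58 mm, the small trim dial at x -12, y -72 mm. 15 black ticks, 18 degrees apart, surround the tall dial, one per click stop.
- dial_axis (a point): Fixed point of the box: where the tall dial's vertical axis meets the upper face of the top plate, 90 mm above the deck.
- dial (a joint): Turn of the tall dial in rad, growing clockwise seen from above; 0 at the lowest tick, 4.40 at the highest, a click stop every 0.3142. It starts on the 1st to 6th stop above the lowest. Each click resists with up to 0.15 N m, then snaps into the next stop. While its cap is up the dial is locked, with 0.05 rad of play either way; it turns only while the cap is held pushed in.
- dial_mark (a point): Outer end of the white pointer line on the tall dial's flat pointer plate (58 mm in diameter, 5 mm high over the top plate), 26 mm from the axis. It turns with the dial and does not go down with the cap.
- dial_cap: Grip cap of the tall dial: black fluted cylinder 38 mm in diameter, 34 mm tall, aluminium top face with a black line. Up at rest it spans 18 to 52 mm above the top plate, on a 15 mm stem over the pointer plate. Origin: on the axis, level with the top plate while up; goes down and turns with the cap. Grip it with 40 N, fingertips at least 20 mm over the top plate: it goes down up to 13 mm.
- dial_top (a point): Centre of the cap's top face, 53 mm over the top plate when up. Pushing the cap takes 3.5 N, plus 0.15 N per mm, until it meets the sprung end pad (6 N per mm more) somewhere 3.4 to 10.9 mm down: differs from box to box, cannot be seen. It comes free within 1.4 mm after that, by 12 N in all; 12 to 14 N is a good steady push, kept while turning. Let go on a click stop, it springs up and locks.
- dial_lock (a point): Fixed point inside the box, 32 mm under dial_axis: the lock and end pad, unseen. The lock is damaged by more than 11 N on the end pad (about 15.5 N of push in all) or 11 N on the lock pin (about 0.4 N m of twist while still locked). Between two click stops the cap cannot come fully up.
- trim_mark (a point): End of the white line on top of the small trim dial (black, 25 mm in diameter, 17 mm tall, turns freely about a vertical axis 11 mm from this point). To be left as it is.
- screwdriver: Loose screwdriver with a black handle, 200 mm long, 26 mm thick, lying on the deck to the box's -y side. Origin: under its middle. Bystander.
- tape_measure: Loose tape measure, orange with black rubber, 70 x 72 x 33 mm, lying on the deck to the box's +y side. Origin: under its centre. Bystander.
- junction_box: Loose square open steel junction box, 102 x 102 x 40 mm, on the deck to the box's +y side. Origin: under its centre. Bystander.

How it is judged:
On the way:
1. the cap of the tall dial is pushed in (at least 3 mm) (z of dial_cap in the frame of control_box below 0.087 m), for 0.1 s.
At the end, for the whole second after the job is handed in: The tall dial rests still, four clicks (72 degrees, within 5) clockwise of where it began, its cap sprung back up to within 1.5 mm of its rest height and so locked (distance of dial_mark from where it was at the start of the episode between 0.0284 and 0.0325 m and value of joint dial above 1.414 rad and z of dial_cap in the frame of control_box above 0.0885 m and velocity of joint dial between -0.1 and 0.1 rad/s); the robot touches nothing.
It fails at once if the dial's cap is forced against its lock or its end pad with more than 11 N (contact force between dial_cap and control_box above 11 N).
It fails at once if the small trim dial is turned (its mark moves more than 3 mm) (distance of trim_mark from where it was at the start of the episode above 0.003 m).
It fails at once if the screwdriver is shoved more than 25 mm (distance of screwdriver from where it was at the start of the episode above 0.025 m).
It fails at once if the tape measure is shoved more than 25 mm (distance of tape_measure from where it was at the start of the episode above 0.025 m).
It fails at once if the junction box is shoved more than 25 mm (distance of junction_box from where it was at the start of the episode above 0.025 m).
It also fails if it takes over 38 s, if anything falls off the work surface, if the arm or the gripper's body presses on something with over 40 N, if the wrist force passes 120 N, or if a joint passes its speed limit or range.

## Working session

There is one attempt and no reset: what is moved stays moved. The work goes in short steps, Python scripts to look and compute and a tool call to move; the robot and the scene stay as the last step left them, time stands still between calls to the robot, and variables do not carry over. Pictures are saved under pics/ and viewed, about 8 in all and at most 12, crops included, and the job is handed in when it is done.

Besides the shell and the picture viewer there is one more tool, called after "Call:" as name([rows], argument=value, ...), one row to a line, values as JSON. carry_out: Moves the arm, as the interface text tells. Its arguments: {"type":"object","properties":{"series":{"type":"array","items":{"type":"array"}},"fingers":{"type":"number"},"squeeze":{"type":"number"}},"required":["series"]}

```bash
mkdir -p pics; python3 - <<'E'
from rig import manip
import cv2,pickle
s=manip.get_state();print(s)
for n in("scene","top"):
    im=manip.get_image(n);pickle.dump(im,open(f'pics/{n}0.pkl','wb'));cv2.imwrite(f'pics/{n}0.png',im['frame'])
    print(n,im['K'],im['rvec'],im['tvec'])
E
```

```text
{'clock': 0.0, 'qpos': array([ 1.01496696e+00,  2.76585145e-01,  1.50613465e+00,  1.05590970e-06,
        1.36069119e+00, -1.21008893e-01]), 'qd': array([ 0.00013185,  0.00164337, -0.00069671, -0.00081219, -0.00152063,
        0.00126159]), 'effort': array([-1.86695652e-04, -4.16775298e+01, -2.45805931e+01, -3.92038173e-04,
        1.09562755e-02,  4.43771953e-06]), 'position': array([0.24194634, 0.52103839, 0.23044472]), 'ee_rot': array([ 3.92515175e-04,  8.42984761e-01,  5.37936674e-01, -8.20069457e-04]), 'contact_force': array([ 0.34794957, -0.21788157,  0.28908084]), 'moment': array([ 0.02477084, -0.04992119,  0.02125194]), 'width': 0.08529050087507709}
scene [[600.37926184   0.         326.94253619]
 [  0.         600.37926184 246.88264854]
 [  0.           0.           1.        ]] [ 1.71267552  1.51953595 -0.82141805] [-0.08925763 -0.24322386  1.67677687]
top [[546.79100331   0.         314.82213738]
 [  0.         546.79100331 242.27064423]
 [  0.           0.           1.        ]] [ 2.15460235 -2.17416237  0.06567556] [0.04753101 0.56971269 1.08089466]
```

View pics/top0.png

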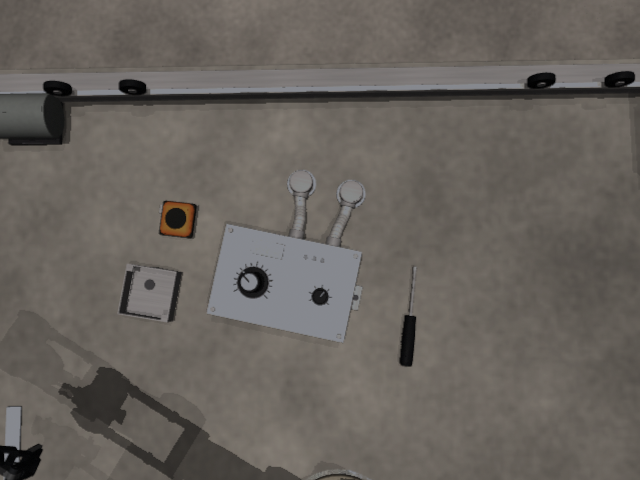

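View pics/scene0.png

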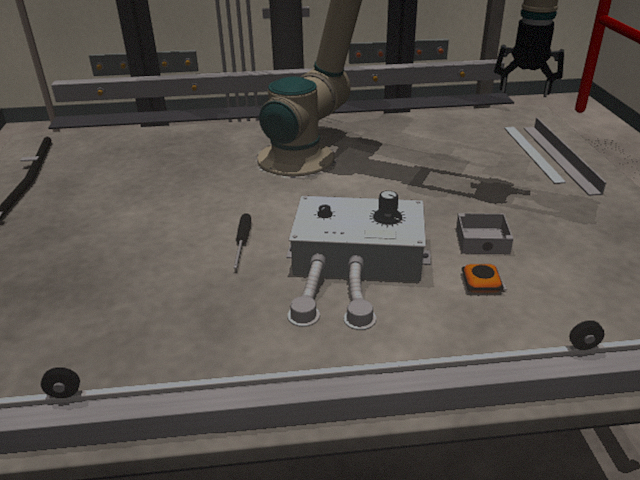

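The top view shows the box plate with corners near (228,222), (362,252), (342,341), (208,313). The tall dial is at about (252,282) and the trim dial at (320,296). The scene view agrees, and there is free space around the tall dial.

```bash
cat > h.py <<'E'
import numpy as np,cv2,pickle
def ray(im,uv,z):
    R=cv2.Rodrigues(np.array(im['rvec']))[0];t=np.array(im['tvec']).ravel()
    uv=np.array(uv,float).reshape(-1,2);d=np.c_[uv,np.ones(len(uv))]@np.linalg.inv(im['K']).T@R
    c=-R.T@t;return c+d*((z-c[2])/d[:,2])[:,None]
def proj(im,p):
    return cv2.projectPoints(np.array(p,float).reshape(-1,1,3),np.array(im['rvec']),np.array(im['tvec']),im['K'],None)[0].reshape(-1,2)
def plate(im):
    h=cv2.cvtColor(im['frame'],cv2.COLOR_BGR2HSV)
    m=((h[...,2]>130)&(h[...,1]<60)).astype(np.uint8)
    m=cv2.morphologyEx(m,cv2.MORPH_OPEN,np.ones((5,5)))
    c=max(cv2.findContours(m,cv2.RETR_EXTERNAL,2)[0],key=lambda c:cv2.contourArea(c) if cv2.contourArea(c)<20000 else 0)
    return c.reshape(-1,2)
E
python3 - <<'E'
from h import *
im=pickle.load(open('pics/top0.pkl','rb'))
c=plate(im);w=ray(im,c,.09)[:,:2].astype(np.float32)
(ctr,sz,a)=cv2.minAreaRect(w);print(ctr,sz,a)
bp=cv2.boxPoints((ctr,sz,a));print(bp)
ctr=np.array(ctr)
# long axis toward +y
e=[bp[1]-bp[0],bp[2]-bp[1]];l=max(e,key=np.linalg.norm);l/=np.linalg.norm(l);l*=np.sign(l[1])
x=np.array([l[1],-l[0]]);print('y',l,'x',x)
ax=ctr-.012*x+.058*l;print('axis',ax,'trim',ctr-.012*x-.072*l)
im2=pickle.load(open('pics/scene0.pkl','rb'))
for i,n in((im,'t'),(im2,'s')):
    print(n,proj(i,[[*ax,.09],[*ax,.143]]))
# top face bright blob
g=cv2.cvtColor(im['frame'],6)
u,v=proj(im,[[*ax,.143]])[0].astype(int)
A=cv2.resize(im['frame'][v-30:v+30,u-30:u+30],(420,420),interpolation=2)
u2,v2=proj(im2,[[*ax,.143]])[0].astype(int);print(u-30,v-30,u2-30,v2-25)
B=cv2.resize(im2['frame'][v2-25:v2+35,u2-30:u2+30],(420,420)[:2],interpolation=2)
C=np.hstack([A,B])[:, :];cv2.imwrite('pics/c1.png',cv2.resize(C,(800,400)))
E
```

```text
(0.4890293776988983, 0.10014921426773071) (0.26296401023864746, 0.173556387424469) 77.65646362304688
[[ 0.37614995 -0.00974256]
 [ 0.5456943  -0.04684418]
 [ 0.6019088   0.21004099]
 [ 0.43236446  0.24714261]]
y [0.21377264 0.97688335] x [ 0.97688335 -0.21377264]
axis [0.48970559 0.15937372] trim [0.46191515 0.03237889]
t [[252.64059013 282.14840014]
 [248.52718637 281.73664594]]
s [[386.86369197 218.59002252]
 [388.03143075 196.02537759]]
218 251 358 171
```

View pics/c1.png

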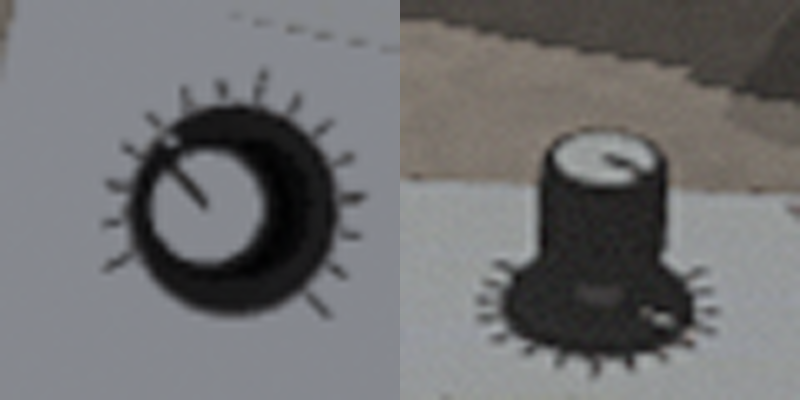

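The crop shows the white mark at upper left, lined up with the tick four above the lowest. The projected cap top lies within about 1 px of the seen one in the top view, so I start the approach.

Call:
carry_out([
  [[-20,34,0],0],
  [[-20,34,0],0],
  [[-20,34,0],0],
  [[-20,34,0],0],
  [[-20,34,0],0],
  [[-20,34,0],0],
  [[-20,34,0],0],
  [[-20,34,0],0],
  [[-20,34,0],0],
  [[-20,34,0],0],
], fingers=85)

```text
clock: 0.93
position: [0.4692, 0.1906, 0.2247]
ee_rot: [-0.002, 0.839, 0.545, -0.004]
contact_force: [0.7, 1.0, 0.4]
width: 0.0852
```

```bash
cat >> h.py <<'E'
AX=np.array([.4897,.1594])
def rel(s):
    from scipy.spatial.transform import Rotation as Ro
    q=s['ee_rot'];R=Ro.from_quat([q[1],q[2],q[3],q[0]]).as_matrix()
    d=np.array([*AX,.114])-s['position']
    print('t',round(s['clock'],2),'z',s['position'].round(4),'togo tool mm',(R.T@d*1e3).round(1),'F',s['contact_force'].round(2),'M',s['moment'].round(2),'yaw',np.degrees(np.arctan2(R[1,0],R[0,0])).round(1),'q6',s['qpos'][5].round(2),'tilt',R[:,2].round(4),'w',round(s['width'],4))
E
python3 - <<'E'
from h import *
from rig import manip
for n,(z) in(('top',.143),('scene',.143)):
    im=pickle.load(open(f'pics/{n}0.pkl','rb'));u,v=proj(im,[[*AX,z]])[0]
    x0,y0=int(u)-14,int(v)-12
    g=cv2.cvtColor(im['frame'][y0:y0+24,x0:x0+28],6)
    m=cv2.threshold(g,95,255,0)[1]
    nn,l,st,ct=cv2.connectedComponentsWithStats(m,connectivity=4)
    for k in range(1,nn):
        if st[k][4]>20: print(n,(u,v),ct[k]+[x0,y0],st[k],ray(im,ct[k]+[x0,y0],z))
rel(manip.get_state())
E
```

```text
top (np.float64(248.51264214555172), np.float64(281.73987755944614)) [236.94642857 272.30357143] [ 0  0 10 10 56] [[0.50686808 0.1804007  0.143     ]]
top (np.float64(248.51264214555172), np.float64(281.73987755944614)) [248.63451777 281.8071066 ] [  7   5  16  16 197] [[0.48957735 0.15917932 0.143     ]]
top (np.float64(248.51264214555172), np.float64(281.73987755944614)) [235.16129032 284.4516129 ] [ 0 10  4 11 31] [[0.48502497 0.18353223 0.143     ]]
scene (np.float64(388.04375601846135), np.float64(196.02318023909558)) [387.20993228 192.59819413] [  0   0  28  24 443] [[0.47548315 0.16052527 0.143     ]]
t 0.93 z [0.4692 0.1906 0.2247] togo tool mm [-19.8  32.2 110.5] F [0.69 1.03 0.45] M [-0.01 -0.03 -0.  ] yaw 66.0 q6 -0.91 tilt [-8.4e-03 -6.0e-04 -1.0e+00] w 0.0852
```

Call:
carry_out([
  [[-10,16,0],0],
  [[-8,13,0],0],
  [[0,0,0],0],
  [[0,0,0],0],
])

```text
clock: 1.27
position: [0.4932, 0.1527, 0.2227]
ee_rot: [-0.001, 0.842, 0.54, -0.005]
contact_force: [-0.1, 1.2, 0.9]
width: 0.0851
```

```bash
python3 -c "
from h import *
from rig import manip
rel(manip.get_state())"
```

```text
t 1.27 z [0.4932 0.1527 0.2227] togo tool mm [  5.5  -5.2 108.7] F [-0.13  1.2   0.93] M [ 0.03  0.01 -0.02] yaw 65.4 q6 -0.97 tilt [-0.0093 -0.0044 -0.9999] w 0.0851
```

Call:
carry_out([
  [[3,-3,20],0],
  [[2,-2,20],0],
  [[0,0,15],0],
  [[0,0,10],0],
  [[0,0,0],0],
  [[0,0,0],0],
])

```text
clock: 1.77
position: [0.4862, 0.1645, 0.1553]
ee_rot: [-0.002, 0.841, 0.542, -0.005]
contact_force: [0.9, 0.7, 0.3]
width: 0.0847
```

```bash
python3 -c "
from h import *
from rig import manip
rel(manip.get_state())"
```

```text
t 1.77 z [0.4862 0.1645 0.1553] togo tool mm [-3.   5.7 41.3] F [0.92 0.71 0.3 ] M [ 0.03 -0.01  0.05] yaw 65.6 q6 -0.96 tilt [-0.0112 -0.0013 -0.9999] w 0.0847
```

Call:
carry_out([
  [[0,0,0],0],
  [[0,0,0],0],
  [[0,0,0],0],
])

```text
clock: 2.02
position: [0.486, 0.1664, 0.1569]
ee_rot: [-0.002, 0.84, 0.543, -0.004]
contact_force: [0.1, -0.6, -0.0]
width: 0.0854
```

```bash
python3 -c "
from h import *
from rig import manip
rel(manip.get_state())"
```

```text
t 2.02 z [0.486  0.1664 0.1569] togo tool mm [-4.6  6.6 42.8] F [ 0.15 -0.55 -0.02] M [-0.02  0.03 -0.02] yaw 65.8 q6 -0.95 tilt [-9.6e-03 -5.0e-04 -1.0e+00] w 0.0854
```

Call:
carry_out([
  [[-2,3,3],0],
  [[-2,3,0],0],
  [[0,0,0],0],
  [[0,0,0],0],
])

```text
clock: 2.35
position: [0.4915, 0.1599, 0.1556]
ee_rot: [-0.002, 0.84, 0.543, -0.002]
contact_force: [-0.6, 0.7, 0.0]
width: 0.0852
```

```bash
python3 -c "
from h import *
from rig import manip
rel(manip.get_state())
for i in range(3): manip.get_image('top'); rel(manip.get_state())"
```

```text
t 2.35 z [0.4915 0.1599 0.1556] togo tool mm [-1.1 -1.2 41.6] F [-0.58  0.66  0.02] M [ 0.01 -0.04 -0.05] yaw 65.8 q6 -0.97 tilt [-5.3e-03  2.0e-04 -1.0e+00] w 0.0852
t 2.4 z [0.4916 0.1599 0.1556] togo tool mm [-1.2 -1.3 41.6] F [-0.57  0.25 -0.01] M [ 0.01 -0.04  0.01] yaw 65.8 q6 -0.97 tilt [-5.e-03  2.e-04 -1.e+00] w 0.085
t 2.45 z [0.4915 0.16   0.1556] togo tool mm [-1.2 -1.2 41.6] F [-0.45 -0.12 -0.05] M [-0.01 -0.02  0.02] yaw 65.8 q6 -0.97 tilt [-5.2e-03  2.0e-04 -1.0e+00] w 0.0849
t 2.5 z [0.4914 0.1601 0.1555] togo tool mm [-1.2 -1.  41.5] F [ 0.11 -0.19 -0.27] M [-0.03  0.01 -0.03] yaw 65.8 q6 -0.97 tilt [-5.5e-03  2.0e-04 -1.0e+00] w 0.0849
```

Call:
carry_out([
  [[-1,-1,10],0],
  [[0,0,10],0],
  [[0,0,9],0],
  [[0,0,6],0],
  [[0,0,3],0],
  [[0,0,0],0],
  [[0,0,0],0],
])

```text
clock: 3.08
position: [0.4886, 0.1593, 0.113]
ee_rot: [-0.002, 0.84, 0.543, -0.003]
contact_force: [0.5, -0.8, -0.1]
width: 0.085
```

```bash
python3 -c "
from h import *
from rig import manip
rel(manip.get_state())"
```

```text
t 3.08 z [0.4886 0.1593 0.113 ] togo tool mm [ 0.5  1.  -1. ] F [ 0.47 -0.78 -0.13] M [ 0.01 -0.06  0.06] yaw 65.8 q6 -0.97 tilt [-7.6e-03 -1.0e-04 -1.0e+00] w 0.085
```

Call:
carry_out([
  [[0,1,-2],0],
  [[0,0,0],0],
  [[0,0,0],0],
  [[0,0,0],0],
], fingers=46, squeeze=40)

```text
clock: 3.42
position: [0.4904, 0.1591, 0.116]
ee_rot: [-0.002, 0.84, 0.543, -0.002]
contact_force: [0.4, -0.5, -1.2]
width: 0.0459
```

```bash
python3 -c "
from h import *
from rig import manip
im=manip.get_image('scene');rel(manip.get_state())
cv2.imwrite('pics/s2.png',cv2.resize(im['frame'][120:260,320:460],(560,560),interpolation=2))"
```

```text
t 3.47 z [0.4905 0.1591 0.1161] togo tool mm [-0.1 -0.8  2.1] F [ 0.38 -0.04 -0.58] M [-0.05 -0.01  0.02] yaw 65.8 q6 -0.97 tilt [-5.6e-03  3.0e-04 -1.0e+00] w 0.0458
```

View pics/s2.png

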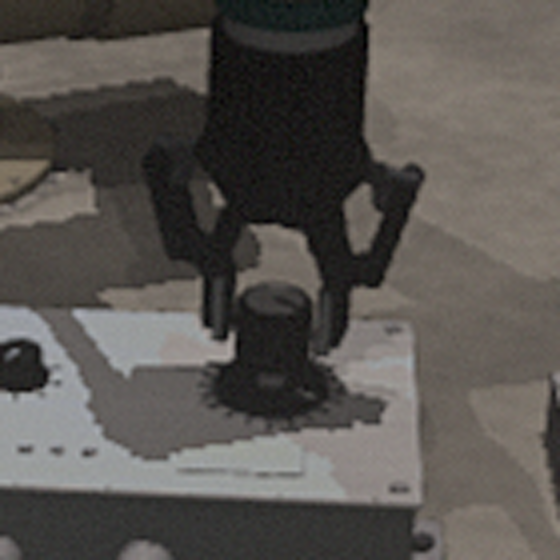

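The crop shows the fingers straddling the cap, tips at about (218,335) and (325,345), clear of the plate. I close now.

Call:
carry_out([
  [[0,0,0],0],
  [[0,0,0],0],
  [[0,0,0],0],
  [[0,0,0],0],
], fingers=30, squeeze=40)

```text
clock: 3.8
position: [0.4903, 0.1587, 0.1167]
ee_rot: [-0.001, 0.84, 0.543, -0.002]
contact_force: [-0.3, -0.6, 0.2]
width: 0.0372
```

```bash
python3 -c "
from h import *
from rig import manip
rel(manip.get_state())
manip.get_image('top');rel(manip.get_state())
manip.get_image('top');rel(manip.get_state())"
```

```text
t 3.8 z [0.4903 0.1587 0.1167] togo tool mm [ 0.4 -0.9  2.7] F [-0.26 -0.57  0.19] M [ 0.05 -0.04  0.02] yaw 65.8 q6 -0.97 tilt [-5.2e-03 -4.0e-04 -1.0e+00] w 0.0372
t 3.85 z [0.4903 0.1587 0.1167] togo tool mm [ 0.4 -0.9  2.7] F [ 0.24 -0.9   0.22] M [ 0.01 -0.04  0.02] yaw 65.8 q6 -0.97 tilt [-5.3e-03 -4.0e-04 -1.0e+00] w 0.0371
t 3.9 z [0.4903 0.1587 0.1167] togo tool mm [ 0.4 -0.9  2.7] F [-0.94 -0.8  -0.82] M [ 0.03 -0.01  0.04] yaw 65.8 q6 -0.97 tilt [-5.3e-03 -4.0e-04 -1.0e+00] w 0.0372
```

Call:
carry_out([
  [[0,0,1],0],
  [[0,0,1],0],
])

```text
clock: 4.07
position: [0.4904, 0.1586, 0.1153]
ee_rot: [-0.001, 0.84, 0.543, -0.002]
contact_force: [-1.6, -0.6, 3.4]
width: 0.0371
```

Call:
carry_out([
  [[0,0,1],0],
])

```text
clock: 4.15
position: [0.4904, 0.1587, 0.1146]
ee_rot: [-0.001, 0.84, 0.543, -0.002]
contact_force: [-1.5, -1.2, 4.1]
width: 0.0367
```

Call:
carry_out([
  [[0,0,1],0],
])

```text
clock: 4.23
position: [0.4904, 0.1586, 0.1138]
ee_rot: [-0.001, 0.84, 0.543, -0.002]
contact_force: [-1.4, -1.3, 4.3]
width: 0.0366
```

Call:
carry_out([
  [[0,0,0.8],0],
])

```text
clock: 4.32
position: [0.4904, 0.1586, 0.1131]
ee_rot: [-0.001, 0.84, 0.543, -0.002]
contact_force: [-1.2, -1.7, 3.7]
width: 0.0368
```

Call:
carry_out([
  [[0,0,0.8],0],
])

```text
clock: 4.4
position: [0.4904, 0.1586, 0.1124]
ee_rot: [-0.001, 0.84, 0.543, -0.002]
contact_force: [-0.9, -1.2, 4.0]
width: 0.0365
```

Call:
carry_out([
  [[0,0,0.8],0],
])

```text
clock: 4.48
position: [0.4904, 0.1586, 0.1117]
ee_rot: [-0.001, 0.84, 0.543, -0.002]
contact_force: [-2.1, -0.7, 5.1]
width: 0.037
```

Call:
carry_out([
  [[0,0,0.8],0],
])

```text
clock: 4.57
position: [0.4904, 0.1586, 0.1109]
ee_rot: [-0.001, 0.84, 0.543, -0.002]
contact_force: [-0.9, -1.6, 3.5]
width: 0.0365
```

Call:
carry_out([
  [[0,0,0.7],0],
])

```text
clock: 4.65
position: [0.4904, 0.1586, 0.1101]
ee_rot: [-0.001, 0.84, 0.543, -0.002]
contact_force: [-1.1, -0.8, 4.5]
width: 0.0369
```

Call:
carry_out([
  [[0,0,0.7],0],
])

```text
clock: 4.73
position: [0.4904, 0.1586, 0.1095]
ee_rot: [-0.001, 0.84, 0.543, -0.002]
contact_force: [-2.1, -1.2, 7.9]
width: 0.0367
```

Call:
carry_out([
  [[0,0,0.5],0],
])

```text
clock: 4.82
position: [0.4904, 0.1586, 0.1092]
ee_rot: [-0.001, 0.84, 0.543, -0.002]
contact_force: [-1.7, -1.9, 8.0]
width: 0.0371
```

Call:
carry_out([
  [[0,0,0.7],0],
])

```text
clock: 4.9
position: [0.4904, 0.1586, 0.1089]
ee_rot: [-0.001, 0.84, 0.543, -0.002]
contact_force: [-2.3, -0.2, 9.3]
width: 0.0368
```

Call:
carry_out([
  [[0,0,0.8],0],
])

```text
clock: 4.98
position: [0.4904, 0.1586, 0.1088]
ee_rot: [-0.001, 0.84, 0.543, -0.002]
contact_force: [-3.5, -1.6, 10.7]
width: 0.0368
```

Call:
carry_out([
  [[0,0,0.9],0],
])

```text
clock: 5.07
position: [0.4904, 0.1586, 0.1086]
ee_rot: [-0.001, 0.84, 0.543, -0.002]
contact_force: [-3.4, -1.4, 11.7]
width: 0.0367
```

Call:
carry_out([
  [[0,0,0.9],0],
])

```text
clock: 5.15
position: [0.4904, 0.1586, 0.1086]
ee_rot: [-0.001, 0.84, 0.543, -0.001]
contact_force: [-2.4, -1.9, 11.7]
width: 0.0366
```

Call:
carry_out([
  [[0,0,1.0],0],
  [[0,0,1.0],1],
])

```text
clock: 5.32
position: [0.4904, 0.1586, 0.1085]
ee_rot: [-0.0, 0.844, 0.536, -0.001]
contact_force: [-3.4, -1.3, 11.2]
width: 0.0368
```

```bash
python3 -c "
from h import *
from rig import manip
rel(manip.get_state())"
```

```text
t 5.32 z [0.4904 0.1586 0.1085] togo tool mm [ 0.4 -1.  -5.5] F [-3.38 -1.31 11.18] M [-0.2   0.57  0.16] yaw 64.8 q6 -0.95 tilt [-2.3e-03 -6.0e-04 -1.0e+00] w 0.0368
```

Call:
carry_out([
  [[0,0,1.1],0],
  [[0,0,1.1],1],
])

```text
clock: 5.48
position: [0.4905, 0.1585, 0.1085]
ee_rot: [-0.0, 0.849, 0.529, -0.001]
contact_force: [-4.0, -1.9, 11.8]
width: 0.0372
```

```bash
python3 -c "
from h import *
from rig import manip
rel(manip.get_state())"
```

```text
t 5.48 z [0.4905 0.1585 0.1085] togo tool mm [ 0.4 -1.1 -5.5] F [-3.96 -1.94 11.78] M [-0.17  0.57  0.16] yaw 63.8 q6 -0.94 tilt [-1.2e-03 -7.0e-04 -1.0e+00] w 0.0372
```

Call:
carry_out([
  [[0,0,1.3],0],
  [[0,0,1.3],0],
])

```text
clock: 5.65
position: [0.4904, 0.1585, 0.1083]
ee_rot: [0.0, 0.849, 0.529, -0.0]
contact_force: [-3.7, -0.6, 13.8]
width: 0.0371
```

```bash
python3 -c "
from h import *
from rig import manip
rel(manip.get_state())"
```

```text
t 5.65 z [0.4904 0.1585 0.1083] togo tool mm [ 0.5 -1.  -5.7] F [-3.72 -0.58 13.84] M [-0.11  0.67  0.13] yaw 63.8 q6 -0.94 tilt [-1.e-04 -9.e-04 -1.e+00] w 0.0371
```

Call:
carry_out([
  [[0,0,1.2],1.5],
])

```text
clock: 5.73
position: [0.4904, 0.1585, 0.1084]
ee_rot: [0.001, 0.856, 0.518, -0.0]
contact_force: [-3.4, -1.6, 13.1]
width: 0.0368
```

```bash
python3 -c "
from h import *
from rig import manip
rel(manip.get_state())"
```

```text
t 5.73 z [0.4904 0.1585 0.1084] togo tool mm [ 0.5 -1.1 -5.6] F [-3.36 -1.63 13.07] M [-0.15  0.7   0.04] yaw 62.4 q6 -0.91 tilt [ 5.0e-04 -1.1e-03 -1.0e+00] w 0.0368
```

Call:
carry_out([
  [[0,0,1.2],2],
])

```text
clock: 5.82
position: [0.4904, 0.1584, 0.1083]
ee_rot: [0.001, 0.865, 0.502, 0.0]
contact_force: [-3.5, -1.2, 13.0]
width: 0.0365
```

```bash
python3 -c "
from h import *
from rig import manip
rel(manip.get_state())"
```

```text
t 5.82 z [0.4904 0.1584 0.1083] togo tool mm [ 0.5 -1.1 -5.7] F [-3.53 -1.17 12.95] M [-0.21  0.66  0.08] yaw 60.3 q6 -0.87 tilt [ 9.0e-04 -1.3e-03 -1.0e+00] w 0.0365
```

Call:
carry_out([
  [[0,0,1.2],3],
  [[0,0,1.2],3],
  [[0,0,1.2],3],
])

```text
clock: 6.07
position: [0.4902, 0.1581, 0.1084]
ee_rot: [0.001, 0.903, 0.43, 0.001]
contact_force: [-3.8, -1.7, 12.8]
width: 0.0365
```

```bash
python3 -c "
from h import *
from rig import manip
rel(manip.get_state())"
```

```text
t 6.07 z [0.4902 0.1581 0.1084] togo tool mm [ 0.7 -1.2 -5.6] F [-3.83 -1.68 12.81] M [-0.16  0.69 -0.03] yaw 50.9 q6 -0.71 tilt [ 0.0023 -0.0019 -1.    ] w 0.0365
```

Call:
carry_out([
  [[0,0,1.2],3],
  [[0,0,1.2],3],
  [[0,0,1.2],3],
  [[0,0,1.2],3],
  [[0,0,1.2],3],
])

```text
clock: 6.48
position: [0.4898, 0.1577, 0.1084]
ee_rot: [0.002, 0.953, 0.303, 0.002]
contact_force: [-4.0, -0.6, 12.2]
width: 0.0368
```

```bash
python3 -c "
from h import *
from rig import manip
rel(manip.get_state())"
```

```text
t 6.48 z [0.4898 0.1577 0.1084] togo tool mm [ 1.  -1.4 -5.6] F [-4.05 -0.6  12.2 ] M [-0.12  0.71  0.03] yaw 35.3 q6 -0.43 tilt [ 0.0043 -0.0029 -1.    ] w 0.0368
```

Steady. I raise the offset slightly to keep the push near 12.7 N.

Call:
carry_out([
  [[0,0,1.25],3],
  [[0,0,1.25],3],
  [[0,0,1.25],3],
  [[0,0,1.25],3],
  [[0,0,1.25],3],
])

```text
clock: 6.9
position: [0.4892, 0.1574, 0.1083]
ee_rot: [0.002, 0.985, 0.17, 0.003]
contact_force: [-4.7, -1.5, 14.2]
width: 0.0368
```

```bash
python3 -c "
from h import *
from rig import manip
rel(manip.get_state())"
```

```text
t 6.9 z [0.4892 0.1574 0.1083] togo tool mm [ 1.1 -1.7 -5.7] F [-4.73 -1.53 14.23] M [-0.15  0.72  0.03] yaw 19.6 q6 -0.16 tilt [ 0.0062 -0.0035 -1.    ] w 0.0368
```

Call:
carry_out([
  [[0,0,1.15],3],
  [[0,0,1.15],3],
  [[0,0,1.15],3],
  [[0,0,1.15],3],
  [[0,0,1.15],3],
])

```text
clock: 7.32
position: [0.4886, 0.1572, 0.1084]
ee_rot: [0.002, 0.999, 0.034, 0.004]
contact_force: [-3.1, -0.7, 12.2]
width: 0.0366
```

```bash
python3 -c "
from h import *
from rig import manip
rel(manip.get_state())"
```

```text
t 7.32 z [0.4886 0.1572 0.1084] togo tool mm [ 1.3 -2.1 -5.6] F [-3.13 -0.65 12.2 ] M [-0.15  0.72  0.05] yaw 3.9 q6 0.11 tilt [ 0.0077 -0.0038 -1.    ] w 0.0366
```

Call:
carry_out([
  [[0,0,1.2],3],
  [[0,0,1.2],3],
  [[0,0,1.2],2.5],
  [[0,0,1.2],1],
  [[0,0,1.2],0],
])

```text
clock: 7.73
position: [0.4882, 0.1573, 0.1084]
ee_rot: [0.002, 0.999, -0.054, 0.005]
contact_force: [-3.7, -0.4, 12.7]
width: 0.0366
```

```bash
python3 -c "
from h import *
from rig import manip
im=manip.get_image('scene');im2=manip.get_image('top');rel(manip.get_state())
C=np.hstack([cv2.resize(i['frame'][v:v+60,u:u+60],(400,400),interpolation=2) for i,u,v in((im2,218,251),(im,358,171))])
cv2.imwrite('pics/c3.png',C)"
```

```text
t 7.83 z [0.4882 0.1573 0.1084] togo tool mm [ 1.3 -2.3 -5.6] F [-4.02 -1.   12.89] M [-0.12  0.67  0.01] yaw -6.1 q6 0.29 tilt [ 0.0095 -0.0037 -0.9999] w 0.0368
```

View pics/c3.png

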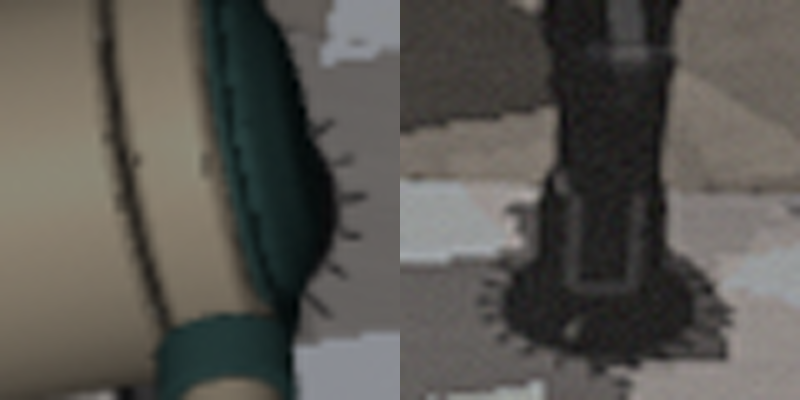

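The scene view shows the mark at about (575,327) in the crop, now near the front of the dial. I compare its angle with the start.

```bash
python3 -c "
from h import *
im=pickle.load(open('pics/scene0.pkl','rb'))
for a,b in((660,318),(575,327)):
    p=ray(im,[358+(a-400)*.15,171+b*.15],.095)[0][:2];d=p-AX;print(d,np.linalg.norm(d),np.degrees(np.arctan2(d[1],d[0])))
a=np.array([.4897,.1594])
print('mark at start expected / +72cw px')
for t in (34.5,-37.5):
    t=np.radians(t);print(proj(im,[[*(AX+.026*np.array([np.cos(t),np.sin(t)])),.095]]))
"
```

```text
[0.01122072 0.01854293] 0.0216736016645257 58.82097257493605
[ 0.01299876 -0.00823175] 0.015386011151588072 -32.34493579603852
mark at start expected / +72cw px
[[396.20269694 221.42145671]]
[[381.2756897  222.25552297]]
```

Gripper rotation is 71.9° with no sign of slip, and the moment is about 0, so the dial is on a click. The mark estimate by eye is too coarse to use. I let the cap rise under grip.

Call:
carry_out([
  [[0,0,-0.5],0],
  [[0,0,-1],0],
  [[0,0,-1],0],
  [[0,0,-1],0],
])

```text
clock: 8.17
position: [0.4881, 0.1572, 0.113]
ee_rot: [0.002, 0.999, -0.054, 0.005]
contact_force: [-0.3, -0.5, 3.9]
width: 0.0372
```

```bash
python3 -c "
from h import *
from rig import manip
rel(manip.get_state())"
```

```text
t 8.17 z [0.4881 0.1572 0.113 ] togo tool mm [ 1.4 -2.3 -1. ] F [-0.3  -0.54  3.92] M [-0.06  0.27 -0.01] yaw -6.1 q6 0.29 tilt [ 0.0102 -0.0036 -0.9999] w 0.0372
```

Call:
carry_out([
  [[0,0,-0.8],0],
  [[0,0,-0.8],0],
  [[0,0,-0.3],0],
  [[0,0,0],0],
])

```text
clock: 8.5
position: [0.4881, 0.1572, 0.1148]
ee_rot: [0.002, 0.999, -0.054, 0.005]
contact_force: [-1.4, -0.9, 4.4]
width: 0.0373
```

```bash
python3 -c "
from h import *
from rig import manip
rel(manip.get_state())"
```

```text
t 8.5 z [0.4881 0.1572 0.1148] togo tool mm [ 1.3 -2.3  0.8] F [-1.44 -0.86  4.38] M [-0.08  0.26 -0.  ] yaw -6.1 q6 0.29 tilt [ 0.0097 -0.0037 -0.9999] w 0.0373
```

Torque stays near 0. I open the fingers so the cap springs up the last 2 mm, then retreat upward.

Call:
carry_out([
  [[0,0,0],0],
  [[0,0,0],0],
  [[0,0,0],0],
  [[0,0,0],0],
  [[0,0,0],0],
  [[0,0,0],0],
], fingers=85)

```text
clock: 9.0
position: [0.4882, 0.1576, 0.1126]
ee_rot: [0.001, 0.999, -0.054, 0.004]
contact_force: [-0.4, -0.7, 0.8]
width: 0.085
```

Call:
carry_out([
  [[0,0,-15],0],
  [[0,0,-25],0],
  [[0,0,-30],0],
  [[0,-30,-20],0],
  [[0,-40,0],0],
  [[0,-40,0],0],
  [[0,0,0],0],
  [[0,0,0],0],
])

```text
clock: 9.67
position: [0.4996, 0.2708, 0.2055]
ee_rot: [0.001, 0.998, -0.055, 0.004]
contact_force: [-0.4, -0.4, -1.1]
width: 0.0852
```

```bash
python3 -c "
from h import *
from rig import manip
im=manip.get_image('scene');im2=manip.get_image('top');rel(manip.get_state())
pickle.dump(im,open('pics/scene1.pkl','wb'));pickle.dump(im2,open('pics/top1.pkl','wb'))
C=np.hstack([cv2.resize(i['frame'][v:v+60,u:u+60],(400,400),interpolation=2) for i,u,v in((im2,218,251),(im,358,171))])
cv2.imwrite('pics/c4.png',C)"
```

```text
t 9.77 z [0.4994 0.2697 0.2052] togo tool mm [  2.2 110.6  91.3] F [-0.95 -0.36  0.76] M [ 0.02 -0.05 -0.  ] yaw -6.5 q6 0.49 tilt [ 0.0065 -0.002  -1.    ] w 0.0852
```

View pics/c4.png

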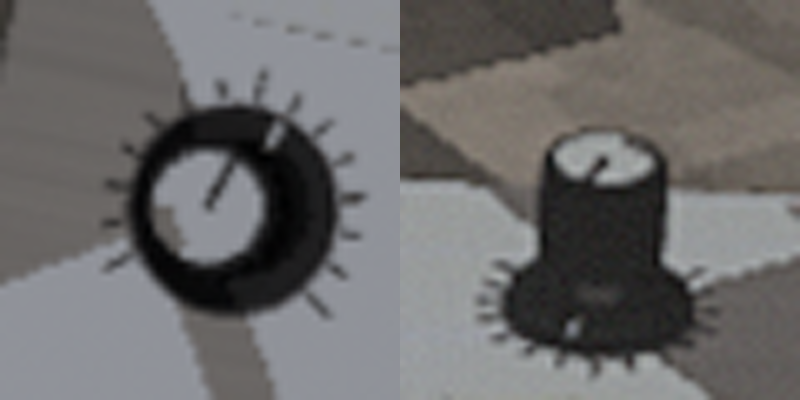

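The mark now stands at (276,133) on the eighth tick. It was at (170,140) on the fourth, so the turn is about 71°. The cap top is back at the same pixels as at the start in both views, so it is up.

```bash
python3 -c "
from rig import manip
manip.sign_off()"
```

```text
the job is handed in; nothing more can be done
```

I turned the tall dial four clicks clockwise and handed the job in at about 9.8 s. No verdict is given, so the outcome rests on my own checks.

- **Push and turn:** I gripped the cap at 40 N and pushed it down about 8 mm. The force rose on the end pad after about 7 mm. I turned it 72° by the gripper under 12–14 N of push; the highest single reading was 14.2 N. I then let the cap rise under grip, opened the fingers and backed away.
- **Last pictures:** In the top view the mark moved from the fourth tick above the lowest to the eighth, about 71° clockwise. The cap top was back at its starting place in both views. The gripper was clear, with force readings near 0.
- **Check that disagreed:** A rough reading of the mark in the slanted scene view, taken mid-task while still gripping, gave about 91°. I put that down to the coarse view, and the clear top view afterwards settled it at 71°.
- **Not checked:** I did not measure the trim dial, screwdriver, tape measure or junction box again at the end. The arm was never moved down onto them.

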